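# Lock the gluing jig and hover an insole cover over its glued base

## Task

Both insole layers carry contact glue that grabs at the first touch, so the cover must be lined up in the air. First lock the gluing jig by sliding its bolt fully home into the red keeper; then pick the black cover off the drying rack, carry it over the tool caddy without bumping it, and stop with it level about one centimetre above the green base on the jig, toe over toe and heel over heel, without ever touching the jig with it. Finish there, still holding the cover still in the air; leave the blue cover and the other things on the bench where they are.

Things in the scene. Friction and masses are not known exactly. Their poses are not given: they have to be found in the camera images.
- bolt (a joint): travel of the steel barrel bolt on the gluing jig, in m: it starts anywhere in 0 to 0.012 (withdrawn) and stops at 0.040 (fully home in the red keeper); its tip then lies under the red bridge; it slides along the jig's +x with about 2 N of friction plus 8 N per m/s, and stays where it is left
- bolt_knob (a point): centre of the bolt's black upright knob, 14 mm along the slide (jig x), 16 mm across (jig y), 30 mm tall; the point moves with the bolt; its axes are the jig's. It stands 71 mm above the table; the bolt's steel guides and red keeper on either side rise to 44 mm above the table, so fingers coming from above may reach down to there, on any side of the knob
- jig: gluing jig, fixed to the table: plywood board 300 x 210 x 18 mm; origin at the centre of its underside, x along its length, z up. Along y = -30 mm stands a wooden foot-shaped form carrying the green base layer (left foot, toe towards +x), 58 mm high above the table in all; the bolt runs along y = +80 mm
- base_toe (a point): point on the top face of the green base (58 mm above the table), on its midline at the toe end: jig x = +100 mm, y = -30 mm; axes as the jig's. The green base's outline is 4 mm smaller all round than a cover's (waist 50 mm wide)
- base_heel (a point): point on the top face of the green base, on its midline at the heel end: jig x = -80 mm, y = -30 mm (180 mm from base_toe)
- cover_black: stiff black left-foot insole cover, 240 mm long (x from -112 to +128 mm), 10 mm thick, about 90 g, loose. Origin on its underside in the middle of its straight waist and close below its centre of mass; x points to the toe, z up. The waist is 58 mm wide (along y) with straight parallel edges from x = -60 to +22 mm; the forefoot is 82 mm wide, the heel 64 mm. Which side of the rack it lies on varies
- cover_toe (a point): point on the underside of the black cover, on its midline at x = +100 mm; it belongs over base_toe
- cover_heel (a point): point on the underside of the black cover, on its midline at x = -80 mm; it belongs over base_heel
- cover_blue: blue right-foot insole cover of the same size as the black one, loose, on the other side of the rack, 140 mm from it; to be left alone. Origin and axes as the black cover's
- drying_rack: drying rack, fixed: grey plate 180 x 300 x 8 mm with two aluminium bars along y at x = -70 and +70 mm, tops 40 mm above the table, on which both covers lie side by side with toes towards +x; under the waists there is 32 mm of free air above the plate. Origin at the centre of its underside
- tool_caddy: dark steel tool caddy between rack and jig, fixed: trough 260 (x) x 44 (y) x 80 mm high, with orange and yellow scissors and pens standing in it up to 130 mm above the table. Origin at the centre of its underside
- glue_tin: yellow-labelled glue tin, 60 mm in diameter, 90 mm high, loose bystander; origin at the centre of its underside
- tape_roll: brown tape roll lying flat, 84 mm in diameter, 24 mm high, loose bystander; origin at the centre of its underside
- primer_bottle: white bottle with black cap, 60 mm in diameter, 150 mm high, loose bystander; origin at the centre of its underside
- sanding_block: cork sanding block 100 x 60 x 35 mm, loose bystander; origin at the centre of its underside
- mug: blue mug, 76 mm in diameter, 85 mm high, loose bystander; origin at the centre of its underside

How it is judged:
By the outcome, as a careful person would: the job done as asked, in the order asked, and still so for the second after the job is handed in, while the arm keeps its last pose, push and grip.
It also fails if it takes over 64 s, if anything falls off the work surface, if the arm or the gripper's body presses on something with over 40 N, if the wrist force passes 120 N, or if a joint passes its speed limit or range.

## Robot

A 6-joint arm with a two-finger parallel gripper is mounted at the origin on the work surface. World frame = base frame: x ahead of the robot, y to its left, z up, the work surface at z = 0. Lengths are in m, angles in rad, forces in N, time in s.
With the tool pointing down it reaches from about 0.3 to 0.875 m from the base axis. Payload 4.2 kg.
Tool frame: the origin (TCP) lies at the very end of the fingers, on their centre line; the grasp point (between the pads) lies 19 mm behind it (env.hold_point_z is the distance from the TCP to the grasp point, in m); y points along the fingers, x is the direction in which the jaws open and shut, and the axes are right-handed (so a half turn about y gives the same grasp; the last joint's range is limited). The gripper opens to 85 mm and grips with 20 to 120 N. Pads are 22 mm wide; open, the fingers measure 114 mm over their backs; the gripper's body (76 mm by 85 mm) begins 54 mm behind the grasp point. The pads swing forward as they close: fully open they stand 13 mm farther back than shut.
Start: joints at [-0.02, 0.32, 1.565, -0, 1.257, -0.02], TCP at [0.575, 0, 0.231] pointing down, gripper open.
Joint ranges: [-3.11, 3.11], [-0.84, 2.01], [0.21, 2.61], [-1.34, 4.49], [0.05, 2.63], [-2.56, 2.56]. Speed limits (rad/s): [2.57, 2.57, 3.14, 3.14, 3.14, 3.14].

## Interface

Orientations are given as a unit quaternion [w, x, y, z].
In Python, from plant import env gives the robot as it stands.
- The arm moves only by the tool move_arm, never from a script. Its argument "moves" is a list of rows, each a list of 3 entries, a list of its own where there are three numbers: the shift along the tool's x, y, z in m, then the turn, a rotation vector about the tool's x, y, z in rad, then the finger opening in m, from 0 to 0.0854. A call has 1 to 10 rows; each row is the pose to reach, as a shift and turn from the pose commanded when the call began, along the tool's axes at that moment; what a row does not reach only later rows make up. A row lasts 1/10 s, in which the tool goes at most 50 mm and 8.59 degrees, less where a joint would pass 70% of its speed; a pose out of reach is approached as far as the arm can. A call with a gripper value outside its range is refused whole. The fingers move at their own pace and stop on an object; "newtons" is the grip in N (left out, the last holds). Time passes only in rows, so rows that repeat a pose let the fingers close. It gives the time, the measured TCP pose, the force and the opening at its end, in the units of the state.
- env.sense(): the state, without advancing time (a new reading comes with each control period).
- env.capture(name): name is "scene" or "side" or "wrist"; returns the picture (480x640x3 uint8, red, green, blue); there is no depth.
- env.camera_model(name): a dict with "vertical_fov" (degrees; the focal length in pixels is half the picture's height over the tangent of half this angle, whatever the lens; pixels are square), "cx", "cy" (the principal point, pixels), "rvec" (rotation vector, rad) and "tvec" (3), from world to camera coordinates, as OpenCV has them. Camera axes: x right, y down, z forward; pixel columns grow to the right and rows downward; lengths in m; the calibration is good to about 2 mm. A picture is of the moment at which its call begins: read the wrist's pose just before it. camera_model takes no time and is no camera call; for the wrist camera it gives the pose at the moment of the call.
- env.close_job(): hands the job in, once; it reports no verdict.
The state is a dict: "clock": time; "q": joint angles; "joint_velocities": joint speeds; "joint_efforts": joint torques, N m; "eef_pos": TCP position; "orientation": TCP orientation; "contact_force": force on the tool from outside, world axes, zero at the start; "moment": the same for the moment, N m; "grip_width": finger opening in m.
Only numpy, scipy, OpenCV 4.12 (cv2) and the standard library are available. Lean on these libraries where they do the work, as an engineer would, in place of code of your own. Each camera call takes 0.05 s, during which the arm holds its last target. There are 200 camera calls.

## Working session

There is one attempt and no reset: what is moved stays moved. The work goes in short steps, Python scripts to look and compute and a tool call to move; the robot and the scene stay as the last step left them, time stands still between calls to the robot, and variables do not carry over. Pictures are saved under pics/ and viewed, about 8 in all and at most 12, crops included, and the job is handed in when it is done.

Besides the shell and the picture viewer there is one more tool, called as name([rows], argument=value, ...), one row to a line, values as JSON. move_arm: Moves the arm, as the interface text tells. Its arguments: {"type":"object","properties":{"moves":{"type":"array"},"newtons":{"type":"number"}},"required":["moves"]}

```bash
ls; mkdir -p pics; cat > h.py <<'E'
import numpy as np, cv2
from plant import env
def cam(n):
    m=env.camera_model(n); f=240/np.tan(np.radians(m["vertical_fov"])/2)
    K=np.array([[f,0,m["cx"]],[0,f,m["cy"]],[0,0,1.]]); R=cv2.Rodrigues(np.array(m["rvec"],float))[0]
    return K,R,np.array(m["tvec"],float).ravel(),m
def ray(c,px,z):
    K,R,t,m=c; px=np.atleast_2d(px).astype(float)
    d=np.c_[px,np.ones(len(px))]@np.linalg.inv(K).T@R; o=-R.T@t
    return o+d*((z-o[2])/d[:,2])[:,None]
def proj(c,P):
    K,R,t,m=c; q=(np.atleast_2d(P)@R.T+t)@K.T; return q[:,:2]/q[:,2:]
def snap(n,fn):
    c=cam(n); im=env.capture(n); cv2.imwrite("pics/"+fn,im[:,:,::-1]); return c,im
E
python3 - <<'E'
from h import *
for n in("scene","side"):
    c,im=snap(n,n+"0.png"); print(c[3], -c[1].T@c[2])
s=env.sense(); print(s, env.hold_point_z)
E
```

```text
pics
{'vertical_fov': 54.24932665258719, 'cx': 318.09030874477526, 'cy': 240.10804684282547, 'rvec': array([ 0.71375823,  2.79157494, -0.83863364]), 'tvec': array([ 0.55957015, -0.17181321,  1.70478961])} [1.00779275 0.68259142 1.32942426]
{'vertical_fov': 44.306034130561635, 'cx': 319.72752215571956, 'cy': 240.04600981578383, 'rvec': array([ 2.14279143, -0.8004353 ,  0.37292186]), 'tvec': array([-0.46052008,  0.28603587,  1.22933784])} [-0.15084856 -0.88369626  1.00074593]
{'clock': 0.1, 'q': array([-2.00036635e-02,  3.20245205e-01,  1.56554260e+00,  2.03882466e-05,
        1.25741492e+00, -1.99836134e-02]), 'joint_velocities': array([ 1.29722977e-03, -1.38167397e-03, -2.68403186e-03, -9.91581535e-05,
        1.12319400e-03,  4.31039164e-06]), 'joint_efforts': array([ 1.04973515e-04, -4.16406476e+01, -2.34704268e+01,  6.91456876e-05,
        4.87309400e-03, -3.56914008e-06]), 'eef_pos': array([5.74576983e-01, 1.32980535e-05, 2.30562043e-01]), 'orientation': array([ 7.07124787e-01, -7.07088317e-01,  5.78313977e-04,  5.59681063e-04]), 'contact_force': array([ 0.33114645, -0.67091681,  0.23371646]), 'moment': array([-0.02841248, -0.03602443, -0.00644447]), 'grip_width': 0.08493215904635745} 0.0187
```

View pics/scene0.png

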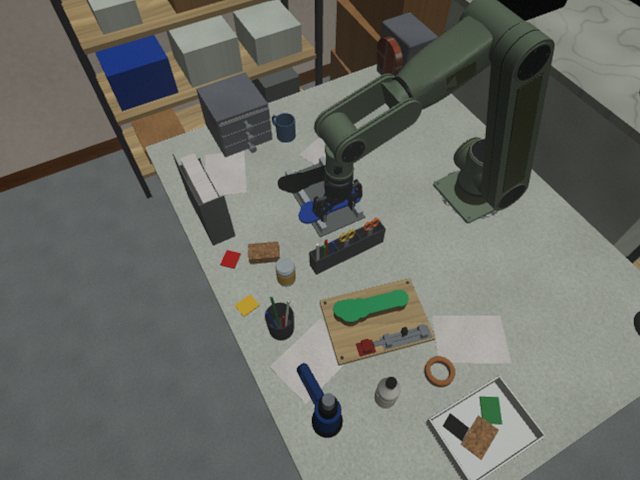

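View pics/side0.png

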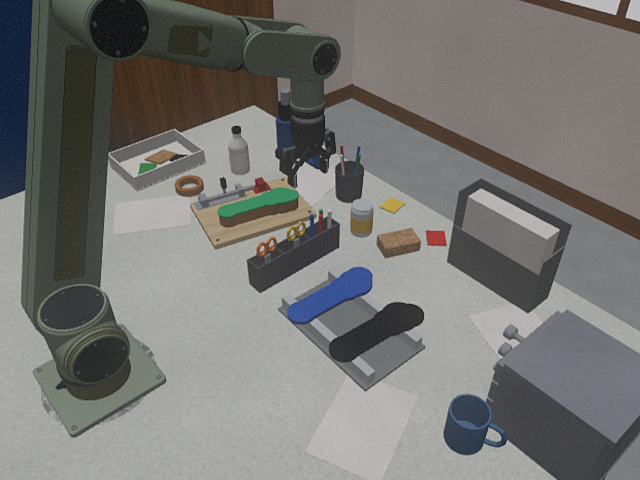

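```bash
cat > m.py <<'E'
from h import *
def big(mask,box):
    m=np.zeros_like(mask); x0,y0,x1,y1=box; m[y0:y1,x0:x1]=mask[y0:y1,x0:x1]
    n,l,s,ce=cv2.connectedComponentsWithStats(m); k=1+np.argmax(s[1:,4]); return (l==k).astype(np.uint8)
def cont(m):
    return max(cv2.findContours(m,cv2.RETR_EXTERNAL,cv2.CHAIN_APPROX_NONE)[0],key=cv2.contourArea)[:,0,:]
def midline(P):
    # outline pts (xy): long axis dir + midline from the min-area rectangle, toe = wider end
    (c,sz,a)=cv2.minAreaRect(P[:,:2].astype(np.float32)*1000); 
    return np.array(c)/1000,np.array(sz),a
E
python3 - <<'E'
from m import *
for n,gb,bb,jb in(("scene",(325,280,420,330),(270,155,330,200),(310,270,450,375)),("side",(210,180,310,230),(320,295,430,365),(180,170,330,250))):
    im=cv2.imread(f"pics/{n}0.png"); c=cam(n); hsv=cv2.cvtColor(im,cv2.COLOR_BGR2HSV); H,S,V=cv2.split(hsv)
    g=big(((H>60)&(H<90)&(S>120)&(V>105)).astype(np.uint8),gb); P=ray(c,cont(g),.058); print(n,"green",midline(P),g.sum())
    b=big(((V<45)).astype(np.uint8),bb); P=ray(c,cont(b),.050); print("black",midline(P),b.sum())
    w=((H>10)&(H<25)&(S>60)&(V>100)).astype(np.uint8); w=big(w,jb); w=cv2.morphologyEx(w,cv2.MORPH_CLOSE,np.ones((5,5)))
    P=ray(c,cont(w),.018); print("wood",midline(P))
    r=big((((H<6)|(H>174))&(S>120)).astype(np.uint8),jb); print("red",ray(c,np.argwhere(r)[:,::-1].mean(0),.04),r.sum())
    k=big((V<40).astype(np.uint8),(395,322,412,340) if n=="scene" else (216,174,230,192)); print("knob px",np.argwhere(k)[:,::-1].mean(0),k.sum(),ray(c,np.argwhere(k)[:,::-1].mean(0),.06))
    if n=="side": x=cv2.resize(im[160:380,180:440],None,fx=3,fy=2.7,interpolation=cv2.INTER_CUBIC)
    else: x=cv2.resize(im[270:370,310:440],None,fx=6,fy=6,interpolation=cv2.INTER_CUBIC)
    for q,col in((g,(255,0,255)),(b,(0,255,255)),(w,(255,255,0)),(k,(0,0,255))):pass
    cv2.imwrite(f"pics/{n}c.png",x)
E
```

```text
scene green (array([0.57889587, 0.22465691]), array([ 71.9043045, 227.30513  ]), 75.0009536743164) 1237
black (array([ 0.51825562, -0.32632755]), array([208.06011963, 182.02130127]), 60.61292266845703) 853
wood (array([0.57923169, 0.2554433 ]), array([211.17822266, 299.52645874]), 76.40927124023438)
red [[0.65960501 0.32161765 0.04      ]] 224
knob px [403.57575758 331.48484848] 33 [[0.54368076 0.34080529 0.06      ]]
side green (array([0.5785946 , 0.22484492]), array([ 70.00652313, 227.91197205]), 72.77819061279297) 935
black (array([ 0.4603154 , -0.34174634]), array([ 5.04744768, 27.01608467]), 77.98011779785156) 16
wood (array([0.56219006, 0.21223326]), array([262.25027466, 308.99707031]), 72.63746643066406)
red [[0.64329436 0.30110774 0.04      ]] 116
knob px [225. 182.] 3 [[0.56060941 0.35689259 0.06      ]]
```

move_arm([
  [[-0.005,0.0,0.04],[0,0.06,0],0.06],
  [[-0.01,0.0,0.085],[0,0.12,0],0.06],
  [[-0.015,0,0.13],[0,0.18,0],0.06],
  [[-0.02,0,0.175],[0,0.237,0],0.06],
  [[-0.025,0,0.22],[0,0.237,0],0.06],
  [[-0.031,0,0.265],[0,0.237,0],0.06],
  [[-0.031,0.01,0.305],[0,0.237,0],0.06],
  [[-0.031,0.02,0.341],[0,0.237,0],0.06],
  [[-0.031,0.02,0.341],[0,0.237,0],0.06],
  [[-0.031,0.02,0.341],[0,0.237,0],0.06],
])

```text
clock: 1.1
eef_pos: [0.5435, 0.3413, 0.2103]
orientation: [-0.702, 0.703, -0.084, 0.083]
contact_force: [-1.3, -0.1, 0.6]
grip_width: 0.0596
```

```bash
python3 - <<'E'
from m import *
s=env.sense();print(s["eef_pos"],s["orientation"],s["clock"],s["contact_force"])
c,im=snap("wrist","w1.png"); print(-c[1].T@c[2],c[1][2])
c,im=snap("side","side1.png")
hsv=cv2.cvtColor(im,cv2.COLOR_RGB2HSV); H,S,V=cv2.split(hsv)
b=big((V<75).astype(np.uint8),(320,295,430,365));P=ray(c,cont(b),.05);print(midline(P),b.sum(),np.median(V[b>0]))
c2,im2=snap("scene","scene1.png"); V=im2.max(2)
b=big((V<75).astype(np.uint8),(270,155,400,235));P=ray(c2,cont(b),.05);print(midline(P),b.sum())
E
```

```text
[0.54346035 0.34125105 0.21029964] [-0.70158263  0.70284664 -0.0835056   0.08255444] 1.1 [-1.29672923 -0.08938349  0.5559494 ]
[0.56186529 0.41762103 0.35264423] [-0.07245123 -0.29642235 -0.95230489]
(array([ 0.49538217, -0.3139281 ]), array([ 83.27669525, 241.34173584]), 83.20761108398438) 2580 50.0
(array([ 0.50382437, -0.29192072]), array([157.93798828, 236.27516174]), 82.54505157470703) 1072
```

View pics/w1.png

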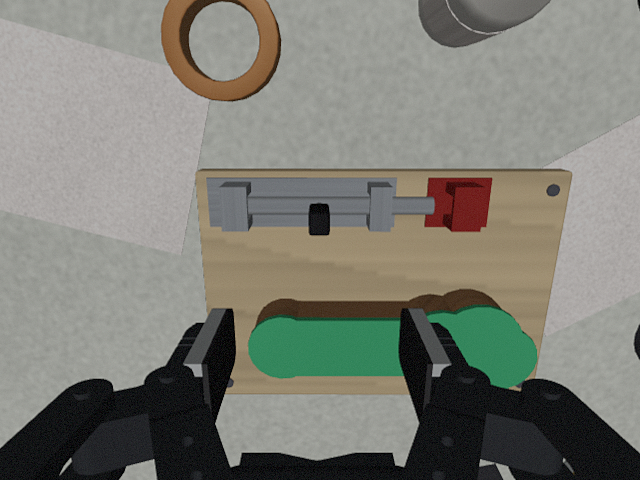

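```bash
python3 - <<'E'
from m import *
im=cv2.imread("pics/w1.png"); c=cam("wrist"); H,S,V=cv2.split(cv2.cvtColor(im,cv2.COLOR_BGR2HSV))
k=big((V<50).astype(np.uint8),(290,195,350,250)); x,y,w,h=cv2.boundingRect(k);print(x,y,w,h)
w_=big(((H>8)&(H<25)&(S>60)&(V>90)).astype(np.uint8),(180,160,600,400))
T=[0.579,0.2554];
e=[]
for col in range(230,540,10):
    r=np.where(w_[:,col])[0]; e.append((col,r.min()))
print(e[::6])
P=ray(c,np.array(e),.018); f=np.polyfit(P[:,0],P[:,1],1); print("far edge slope deg",np.degrees(np.arctan(f[0])))
a=np.radians(-13.6);R=np.array([[np.cos(a),-np.sin(a)],[np.sin(a),np.cos(a)]])
for z,p in((.071,(x+w/2,y+h-1)),(.056,(x+w/2,y+h/2)),(.041,(x+w/2,y))):
    q=ray(c,p,z)[0]; print(z,q,R.T@(q[:2]-T))
g=big(((H>60)&(H<90)&(S>120)&(V>105)).astype(np.uint8),(240,290,400,390));
print("far edge jig y", (R.T@(P[:,:2]-T).T)[1].mean())
for p in((435,205),(450,190)): q=ray(c,p,.035)[0];print(R.T@(q[:2]-T))
E
```

```text
309 203 21 32
[(230, np.int64(170)), (290, np.int64(170)), (350, np.int64(169)), (410, np.int64(169)), (470, np.int64(169)), (530, np.int64(169))]
far edge slope deg -13.456091429068612
0.071 [0.54460746 0.33349692 0.071     ] [-0.05179208  0.06782003]
0.056 [0.54630872 0.34017022 0.056     ] [-0.0517077   0.07470625]
0.041 [0.54839572 0.3484475  0.041     ] [-0.05162555  0.08324218]
far edge jig y 0.1053238339394296
[0.03721316 0.08029738]
[0.04764203 0.09193915]
```

move_arm([
  [[0.003,0.04,0.003],[0,0,0],0.05],
  [[0.003,0.08,0.003],[0,0,0],0.05],
  [[0.003,0.12,0.003],[0,0,0],0.05],
  [[0.003,0.145,0.003],[0,0,0],0.05],
  [[0.003,0.16,0.003],[0,0,0],0.05],
  [[0.003,0.16,0.003],[0,0,0],0.05],
  [[0.003,0.16,0.003],[0,0,0],0.0],
  [[0.003,0.16,0.003],[0,0,0],0.0],
  [[0.003,0.16,0.003],[0,0,0],0.0],
  [[0.003,0.16,0.003],[0,0,0],0.0],
], newtons=25)

```text
clock: 2.25
eef_pos: [0.5482, 0.3434, 0.0531]
orientation: [0.703, -0.702, 0.083, -0.084]
contact_force: [-0.7, -0.9, 6.1]
grip_width: 0.0134
```

move_arm([
  [[0,-0.003,0],[0,0,0],0.0],
  [[0.005,-0.003,0],[0,0,0],0.0],
  [[0.01,-0.003,0],[0,0,0],0.0],
  [[0.015,-0.003,0],[0,0,0],0.0],
  [[0.02,-0.003,0],[0,0,0],0.0],
  [[0.025,-0.003,0],[0,0,0],0.0],
  [[0.025,-0.003,0],[0,0,0],0.0],
])

```text
clock: 2.95
eef_pos: [0.5728, 0.3374, 0.0533]
orientation: [0.702, -0.702, 0.084, -0.084]
contact_force: [1.6, 5.1, -14.2]
grip_width: 0.0133
```

move_arm([
  [[0.003,0.001,0],[0,0,0],0.0],
  [[0.006,0.001,0],[0,0,0],0.0],
  [[0.009,0.001,0],[0,0,0],0.0],
  [[0.011,0.001,0],[0,0,0],0.0],
  [[0.011,0.001,0],[0,0,0],0.0],
])

```text
clock: 3.45
eef_pos: [0.5759, 0.3366, 0.0532]
orientation: [-0.702, 0.702, -0.089, 0.079]
contact_force: [-18.9, 10.4, -1.3]
grip_width: 0.0137
```

move_arm([
  [[-0.007,0,0],[0,0,0],0.0],
  [[-0.007,0,0],[0,0,0],0.05],
  [[-0.007,0,0],[0,0,0],0.05],
  [[-0.007,0,0],[0,0,0],0.05],
  [[-0.007,-0.04,0],[0,0,0],0.05],
  [[-0.007,-0.08,0],[0,0,0],0.05],
  [[-0.007,-0.12,0],[0,0,0],0.05],
  [[-0.007,-0.16,0],[0,0,0],0.05],
  [[-0.007,-0.16,0],[0,0,0],0.05],
])

```text
clock: 4.35
eef_pos: [0.5793, 0.3373, 0.2215]
orientation: [0.705, -0.699, 0.08, -0.088]
contact_force: [0.7, 0.1, 0.2]
grip_width: 0.0501
```

```bash
python3 - <<'E'
from m import *
c,im=snap("wrist","w2.png"); s=env.sense(); print(s["eef_pos"],s["orientation"])
V=im.max(2).astype(np.uint8); k=big((V<50).astype(np.uint8),(250,150,420,260)); x,y,w,h=cv2.boundingRect(k);print(x,y,w,h)
T=[0.579,0.2554];a=np.radians(-13.6);R=np.array([[np.cos(a),-np.sin(a)],[np.sin(a),np.cos(a)]])
print(R.T@(ray(c,(x+w/2,y+h/2),.056)[0][:2]-T))
E
```

```text
[0.57796563 0.33657323 0.21801029] [ 0.70375106 -0.70046136  0.08121025 -0.0865634 ]
299 209 20 30
[-0.02304086  0.07566769]
```

View pics/w2.png

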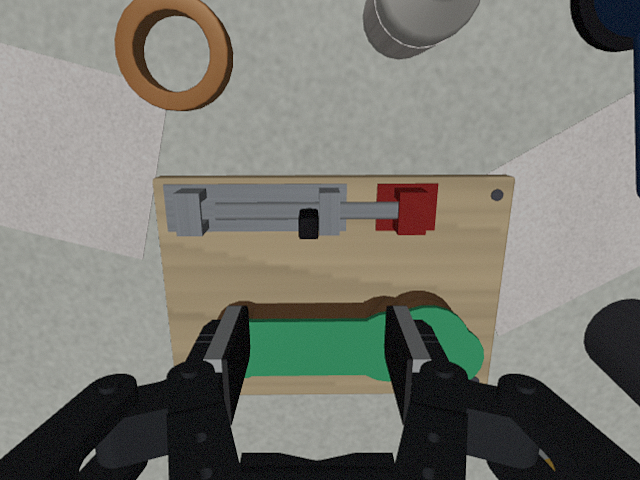

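move_arm([
  [[0.004,-0.01,-0.04],[0,0,0],0.0854],
  [[0.0085,-0.02,-0.085],[0,0,0],0.0854],
  [[0.013,-0.03,-0.13],[0,0,0],0.0854],
  [[0.0175,-0.03,-0.175],[0,0,0],0.0854],
  [[0.022,-0.03,-0.22],[0,0,0],0.0854],
  [[0.0265,-0.03,-0.265],[0,0,0],0.0854],
  [[0.031,-0.03,-0.31],[0,0,0],0.0854],
  [[0.0355,-0.03,-0.355],[0,0,0],0.0854],
  [[0.04,-0.03,-0.4],[0,0,0],0.0854],
  [[0.0435,-0.03,-0.43],[0,0,0],0.0854],
])

```text
clock: 5.4
eef_pos: [0.5158, -0.0948, 0.2424]
orientation: [-0.702, 0.702, -0.085, 0.084]
contact_force: [0.6, -0.2, 0.1]
grip_width: 0.0852
```

move_arm([
  [[0.002,0,-0.022],[0,-0.14,0],0.0854],
  [[0.004,0,-0.044],[0,-0.28,0],0.0854],
  [[0.006,0,-0.066],[0,-0.42,0],0.0854],
  [[0.008,0,-0.088],[0,-0.56,0],0.0854],
  [[0.01,0,-0.11],[0,-0.7,0],0.0854],
  [[0.012,0,-0.132],[0,-0.84,0],0.0854],
  [[0.015,0,-0.155],[0,-0.98,0],0.0854],
  [[0.018,0,-0.178],[0,-1.12,0],0.0854],
  [[0.02,0,-0.2],[0,-1.26,0],0.0854],
  [[0.022,0,-0.222],[0,-1.4,0],0.0854],
])

```text
clock: 6.4
eef_pos: [0.4854, -0.3139, 0.2422]
orientation: [0.591, -0.589, -0.389, 0.39]
contact_force: [0.9, -0.1, -0.3]
grip_width: 0.0855
```

move_arm([
  [[0,0,0],[0,-0.14,0],0.0854],
  [[0,0,0],[0,-0.289,0],0.0854],
  [[0,0,0],[0,-0.289,0],0.0854],
  [[0,0,0],[0,-0.289,0],0.0854],
])

```text
clock: 6.8
eef_pos: [0.486, -0.3128, 0.2426]
orientation: [0.53, -0.529, -0.468, 0.469]
contact_force: [-0.2, -0.5, 0.7]
grip_width: 0.0851
```

```bash
python3 - <<'E'
from m import *
c,im=snap("wrist","w3.png"); s=env.sense(); print(s["eef_pos"],s["q"],s["clock"])
from scipy.spatial.transform import Rotation as Ro
print(Ro.from_quat(s["orientation"],scalar_first=True).as_matrix().round(3), -c[1].T@c[2])
E
```

```text
[ 0.48607492 -0.31273995  0.24281435] [-5.91540024e-01  3.18021407e-01  1.53748092e+00 -1.48062420e-04
  1.28704903e+00 -2.04079550e+00] 6.85
[[ 0.121 -0.001 -0.993]
 [ 0.993  0.     0.121]
 [ 0.    -1.     0.001]] [ 0.40919348 -0.30278198  0.38523751]
```

View pics/w3.png

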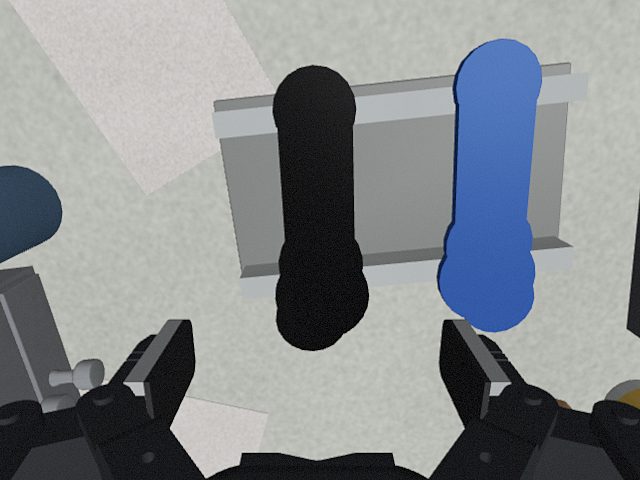

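```bash
cat > cov.py <<'E'
from m import *
def fit(im,c,box,z=.05,thr=55):
    V=im.max(2); b=big((V<thr).astype(np.uint8),box); P=ray(c,cont(b),z)[:,:2]
    ctr,sz,a=midline(P); yaw=np.radians(a-90 if a>45 else a)
    for _ in range(3):
        R=np.array([[np.cos(yaw),-np.sin(yaw)],[np.sin(yaw),np.cos(yaw)]]); L=(P-ctr)@R
        x0=L[:,0].min()+.112; L=L-[x0,0]  # waist frame x
        m=(L[:,0]>-.05)&(L[:,0]<.012); u=L[m&(L[:,1]>0)]; d=L[m&(L[:,1]<0)]
        fu=np.polyfit(u[:,0],u[:,1],1); fd=np.polyfit(d[:,0],d[:,1],1); yaw+=(fu[0]+fd[0])/2
    y0=(fu[1]+fd[1])/2
    print("len",np.ptp(L[:,0]),"waist",fu[1]-fd[1],"slopes deg",np.degrees([fu[0],fd[0]]))
    o=ctr+R@np.array([x0,y0]); o2=ctr+R@np.array([L[:,0].max()+x0-.128,y0])
    print("origin from heel",o,"from toe",o2,"yaw deg",np.degrees(yaw)); return o,yaw
E
python3 - <<'E'
from cov import *
im=cv2.imread("pics/w3.png"); c=cam("wrist"); fit(im,c,(250,50,400,360))
E
```

```text
len 0.23817523712194327 waist 0.05643425451029986 slopes deg [ 0.02770933 -0.02770316]
origin from heel [ 0.49093532 -0.31131088] from toe [ 0.48911611 -0.31116872] yaw deg -4.468277551623997
```

move_arm([
  [[0.002,0.04,-0.004],[0,-0.043,0],0.0854],
  [[0.002,0.08,-0.004],[0,-0.043,0],0.0854],
  [[0.002,0.12,-0.004],[0,-0.043,0],0.0854],
  [[0.002,0.15,-0.004],[0,-0.043,0],0.0854],
  [[0.002,0.18,-0.004],[0,-0.043,0],0.0854],
  [[0.002,0.2,-0.004],[0,-0.043,0],0.0854],
  [[0.002,0.212,-0.004],[0,-0.043,0],0.0854],
  [[0.002,0.219,-0.004],[0,-0.043,0],0.0854],
  [[0.002,0.219,-0.004],[0,-0.043,0],0.0854],
])

```text
clock: 7.75
eef_pos: [0.4906, -0.3111, 0.024]
orientation: [0.519, -0.518, -0.481, 0.481]
contact_force: [-0.7, 0.4, 1.0]
grip_width: 0.0854
```

move_arm([
  [[0,0,0],[0,0,0],0.065],
  [[0,0,0],[0,0,0],0.05],
  [[0,0,0],[0,0,0],0.03],
  [[0,0,0],[0,0,0],0.03],
  [[0,0,0],[0,0,0],0.03],
  [[0,0,0],[0,0,0],0.03],
], newtons=40)

```text
clock: 8.35
eef_pos: [0.4914, -0.3117, 0.0257]
orientation: [-0.518, 0.52, 0.481, -0.48]
contact_force: [-0.8, -0.2, 5.7]
grip_width: 0.0569
```

```bash
python3 - <<'E'
from m import *
c,im=snap("side","side2.png"); cv2.imwrite("pics/side2c.png",cv2.resize(im[240:400,260:460,::-1],None,fx=4,fy=3.7))
E
```

```text
(no output)
```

View pics/side2c.png

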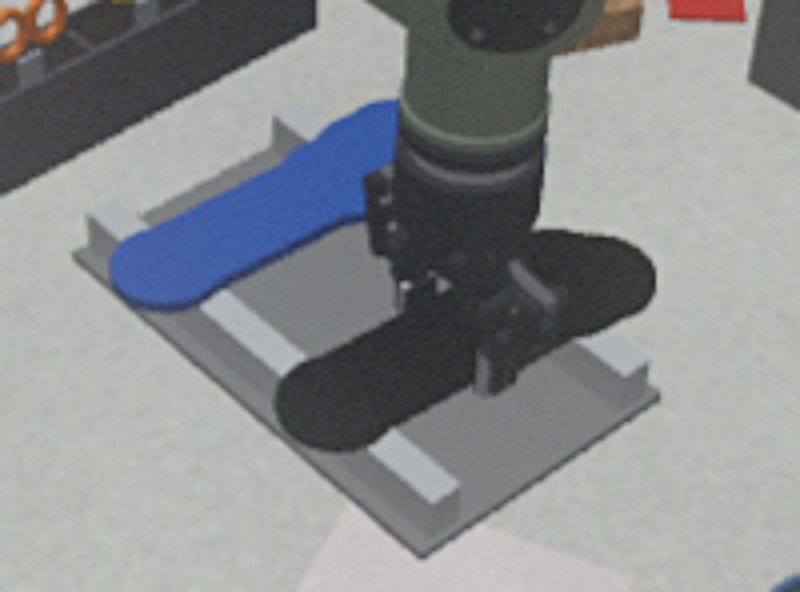

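move_arm([
  [[0,-0.005,0],[0,0,0],0.03],
  [[0,-0.015,0],[0,0,0],0.03],
  [[0,-0.035,0],[0,0,0],0.03],
  [[0,-0.06,0],[0,0,0],0.03],
  [[0,-0.085,0],[0,0,0],0.03],
  [[0,-0.11,0],[0,0,0],0.03],
  [[0,-0.135,0],[0,0,0],0.03],
  [[0,-0.16,0],[0,0,0],0.03],
  [[0,-0.18,0],[0,0,0],0.03],
  [[0,-0.185,0],[0,0,0],0.03],
], newtons=60)

```text
clock: 9.4
eef_pos: [0.4915, -0.3118, 0.2123]
orientation: [-0.517, 0.52, 0.481, -0.48]
contact_force: [-0.9, 0.4, -1.4]
grip_width: 0.0567
```

```bash
python3 - <<'E'
from m import *
c,im=snap("wrist","w4.png"); s=env.sense(); print(s["eef_pos"],s["orientation"],s["q"],s["moment"],s["contact_force"])
E
```

```text
[ 0.49120785 -0.31164764  0.21157383] [-0.51722454  0.51994282  0.48103162 -0.48036114] [-5.85145054e-01  3.41024181e-01  1.58365944e+00  1.55518551e-05
  1.21294961e+00 -2.08015391e+00] [-0.0004222  -0.00261688 -0.05853609] [-0.21297086 -1.159274   -0.42585076]
```

View pics/w4.png

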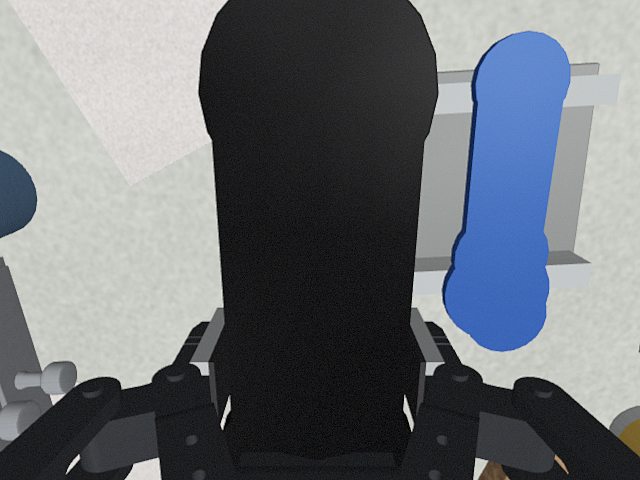

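move_arm([
  [[0.01,0,0],[0,0,0],0.03],
  [[0.03,0,-0.002],[0,0,0],0.03],
  [[0.06,0,-0.004],[0,0,0],0.03],
  [[0.095,0,-0.007],[0,0,0],0.03],
  [[0.13,0,-0.01],[0,0,0],0.03],
  [[0.165,0,-0.013],[0,0,0],0.03],
  [[0.2,0,-0.016],[0,0,0],0.03],
  [[0.235,0,-0.018],[0,0,0],0.03],
  [[0.265,0,-0.02],[0,0,0],0.03],
  [[0.29,0,-0.021],[0,0,0],0.03],
])

```text
clock: 10.45
eef_pos: [0.5323, -0.0212, 0.2076]
orientation: [0.519, -0.517, -0.48, 0.482]
contact_force: [1.3, 0.1, -0.9]
grip_width: 0.0568
```

move_arm([
  [[0.025,0,-0.002],[0,0.01,0],0.03],
  [[0.055,0,-0.004],[0,0.03,0],0.03],
  [[0.09,0,-0.007],[0,0.05,0],0.03],
  [[0.125,0,-0.01],[0,0.08,0],0.03],
  [[0.16,0,-0.012],[0,0.1,0],0.03],
  [[0.19,0,-0.014],[0,0.125,0],0.03],
  [[0.22,0,-0.016],[0,0.145,0],0.03],
  [[0.24,0,-0.0175],[0,0.158,0],0.03],
  [[0.253,0,-0.018],[0,0.158,0],0.03],
  [[0.253,0,-0.018],[0,0.158,0],0.03],
])

```text
clock: 11.45
eef_pos: [0.5697, 0.2286, 0.2079]
orientation: [0.555, -0.554, -0.438, 0.44]
contact_force: [-0.9, -0.1, -0.8]
grip_width: 0.0566
```

```bash
python3 - <<'E'
from m import *
s=env.sense(); print(s["eef_pos"],s["orientation"],s["grip_width"])
from scipy.spatial.transform import Rotation as Ro
print(Ro.from_quat(s["orientation"],scalar_first=True).as_matrix().round(3))
c,im=snap("side","side3.png"); c2,im2=snap("scene","scene3.png")
A=cv2.resize(im[90:270,150:370,::-1],(440,360)); B=cv2.resize(im2[220:400,290:470,::-1],(360,360)); cv2.imwrite("pics/both3.png",np.hstack([A,B]))
E
```

```text
[0.56974277 0.22864765 0.20786487] [ 0.55472817 -0.55402164 -0.43814818  0.43973043] 0.05655488069636213
[[ 0.229 -0.002 -0.973]
 [ 0.973 -0.001  0.229]
 [-0.001 -1.     0.002]]
```

View pics/both3.png

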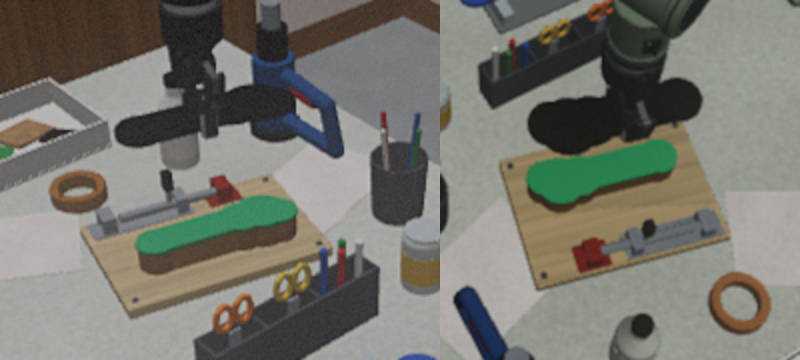

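move_arm([
  [[-0.001,0.01,-0.002],[0,0.005,0],0.03],
  [[-0.0016,0.03,-0.0035],[0,0.005,0],0.03],
  [[-0.0016,0.05,-0.0035],[0,0.005,0],0.03],
  [[-0.0016,0.07,-0.0035],[0,0.005,0],0.03],
  [[-0.0016,0.09,-0.0035],[0,0.005,0],0.03],
  [[-0.0016,0.108,-0.0035],[0,0.005,0],0.03],
  [[-0.0016,0.122,-0.0035],[0,0.005,0],0.03],
  [[-0.0016,0.13,-0.0035],[0,0.005,0],0.03],
  [[-0.0016,0.133,-0.0035],[0,0.005,0],0.03],
  [[-0.0016,0.133,-0.0035],[0,0.005,0],0.03],
])

```text
clock: 12.55
eef_pos: [0.5738, 0.2247, 0.0763]
orientation: [-0.556, 0.556, 0.437, -0.437]
contact_force: [-1.2, -1.1, -1.4]
grip_width: 0.0569
```

```bash
cat > chk.py <<'E'
import sys
from m import *
tag=sys.argv[1]; s=env.sense(); print(s["eef_pos"],s["orientation"],s["grip_width"],s["contact_force"],s["clock"])
zt=s["eef_pos"][2]+.0243; T=np.array([0.579,0.2554]);a=np.radians(-13.6);R=np.array([[np.cos(a),-np.sin(a)],[np.sin(a),np.cos(a)]])
o=[]
for n,box in(("scene",(320,270,425,335)),("side",(200,160,320,235))):
    c,im=snap(n,n+tag+".png"); V=im.max(2)
    x0,y0,x1,y1=box
    q=ray(c,cont(big((V<62).astype(np.uint8),box)),zt)[:,:2]; L=(q-T)@R
    print(n,"cover jig-x range",L[:,0].min(),L[:,0].max())
    # heel end / toe end cap centres (jig y) and edge y at few x
    for x in(-.1,-.08,-.06,.06,.08,.1,.115):
        m=abs(L[:,0]-x)<.004; print(x,(L[m,1].min()*1e3).round(1),(L[m,1].max()*1e3).round(1),end=" | ")
    print()
    o.append(cv2.resize(im[y0-40:y1+40,x0-20:x1+20,::-1],(400,400)))
cv2.imwrite("pics/both"+tag+".png",np.hstack(o))
E
python3 chk.py 4
```

```text
[0.57383178 0.22471599 0.07632941] [-0.55600956  0.55609791  0.43686999 -0.43675289] 0.056854270535352504 [-1.19374889 -1.07823937 -1.35243297] 12.55
scene cover jig-x range -0.10803204725859106 0.13142712807171072
-0.1 -54.1 -10.1 | -0.08 -105.9 1.2 | -0.06 -110.6 -0.3 | 0.06 -66.5 25.9 | 0.08 -71.9 29.4 | 0.1 -73.3 27.9 | 0.115 -67.0 20.7 | 
side cover jig-x range -0.11006958401135475 0.12652321279409653
-0.1 -65.7 -13.4 | -0.08 -74.1 -3.2 | -0.06 -71.3 -6.2 | 0.06 -83.0 102.0 | 0.08 -81.9 3.6 | 0.1 -83.8 -2.1 | 0.115 -76.0 -21.6 |
```

View pics/both4.png

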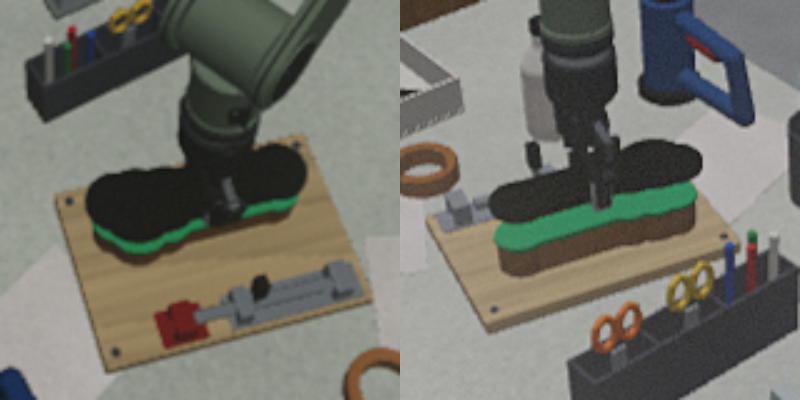

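```bash
python3 - <<'E'
from m import *
T=np.array([0.579,0.2554]);a=np.radians(-13.6);R=np.array([[np.cos(a),-np.sin(a)],[np.sin(a),np.cos(a)]])
zt=.0763+.0243
for n,gb,bb in(("scene",(325,280,420,330),(320,270,425,335)),("side",(210,180,310,230),(200,160,320,235))):
    c=cam(n); O={}
    for k in "gb":
        im=cv2.imread(f"pics/{n}{'0' if k=='g' else '4'}.png"); H,S,V=cv2.split(cv2.cvtColor(im,cv2.COLOR_BGR2HSV))
        m=big(((H>60)&(H<90)&(S>120)&(V>105)).astype(np.uint8),gb) if k=="g" else big((V<62).astype(np.uint8),bb)
        O[k]=(ray(c,cont(m),.058 if k=="g" else zt)[:,:2]-T)@R
    far=np.min if n=="scene" else np.max
    print(n,"x",[(O[k][:,0].min().round(4),O[k][:,0].max().round(4)) for k in "gb"])
    for x in(-.09,-.08,-.07,.07,.08,.09,.1,.11): print(x,[ (far(O[k][abs(O[k][:,0]-x)<.006,1])*1e3).round(1) for k in "gb"],end=" ")
    print()
E
```

```text
scene x [(np.float64(-0.1066), np.float64(0.1206)), (np.float64(-0.108), np.float64(0.1314))]
-0.09 [np.float64(-56.0), np.float64(-61.1)] -0.08 [np.float64(-58.4), np.float64(-105.9)] -0.07 [np.float64(-56.8), np.float64(-109.0)] 0.07 [np.float64(-67.5), np.float64(-72.0)] 0.08 [np.float64(-66.6), np.float64(-71.9)] 0.09 [np.float64(-66.6), np.float64(-71.8)] 0.1 [np.float64(-68.1), np.float64(-73.3)] 0.11 [np.float64(-63.4), np.float64(-71.7)] 
side x [(np.float64(-0.108), np.float64(0.1201)), (np.float64(-0.1101), np.float64(0.1265))]
-0.09 [np.float64(-8.8), np.float64(-3.9)] -0.08 [np.float64(-8.3), np.float64(-3.1)] -0.07 [np.float64(-10.2), np.float64(-4.9)] 0.07 [np.float64(1.4), np.float64(98.1)] 0.08 [np.float64(0.7), np.float64(3.6)] 0.09 [np.float64(-3.2), np.float64(3.1)] 0.1 [np.float64(-8.4), np.float64(-0.8)] 0.11 [np.float64(-18.1), np.float64(-11.8)]
```

move_arm([
  [[0.0003,0.002,0.001],[0,0,0],0.03],
  [[0.0005,0.005,0.002],[0,0,0],0.03],
  [[0.0005,0.009,0.002],[0,0,0],0.03],
  [[0.0005,0.013,0.002],[0,0,0],0.03],
  [[0.0005,0.017,0.002],[0,0,0],0.03],
  [[0.0005,0.02,0.002],[0,0,0],0.03],
  [[0.0005,0.022,0.002],[0,0,0],0.03],
  [[0.0005,0.022,0.002],[0,0,0],0.03],
  [[0.0005,0.022,0.002],[0,0,0],0.03],
  [[0.0005,0.022,0.002],[0,0,0],0.03],
])

```text
clock: 13.65
eef_pos: [0.572, 0.2259, 0.0545]
orientation: [-0.556, 0.556, 0.437, -0.437]
contact_force: [0.4, -0.8, -0.1]
grip_width: 0.0566
```

```bash
python3 chk.py 5; python3 - <<'E'
from m import *
T=np.array([0.579,0.2554]);a=np.radians(-13.6);R=np.array([[np.cos(a),-np.sin(a)],[np.sin(a),np.cos(a)]])
s=env.sense(); print("TCP in jig",(s["eef_pos"][:2]-T)@R)
from scipy.spatial.transform import Rotation as Ro
M=Ro.from_quat(s["orientation"],scalar_first=True).as_matrix(); print("cover yaw",np.degrees(np.arctan2(M[1,0],M[0,0]))-90,"tilt col",M[:,1])
E
```

```text
[0.57200189 0.22588945 0.05452315] [-0.55594749  0.55606018  0.43703419 -0.43671567] 0.05660768137041433 [ 0.35354755 -0.80086316 -0.07270848] 13.65
scene cover jig-x range -0.10973588210506066 0.1281460248259352
-0.1 -112.9 -7.9 | -0.08 -118.5 7.2 | -0.06 -124.1 13.2 | 0.06 -68.1 16.5 | 0.08 -69.6 22.2 | 0.1 -71.9 18.5 | 0.115 -67.9 8.2 | 
side cover jig-x range -0.11257490748251515 0.12303067014948087
-0.1 -66.9 -10.5 | -0.08 -72.4 -2.3 | -0.06 -71.5 -3.5 | 0.06 -82.6 140.9 | 0.08 -82.9 131.4 | 0.1 -82.0 120.5 | 0.115 -72.9 -23.1 | 
TCP in jig [ 0.00013502 -0.03033794]
cover yaw -13.68463335304547 tilt col [ 4.97981949e-04  1.61679015e-04 -9.99999863e-01]
```

View pics/both5.png

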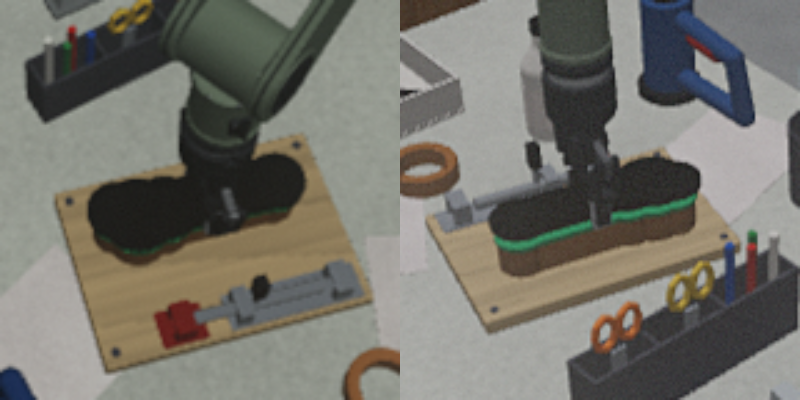

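```bash
python3 - <<'E'
from m import *
T=np.array([0.579,0.2554]);a=np.radians(-13.6);R=np.array([[np.cos(a),-np.sin(a)],[np.sin(a),np.cos(a)]])
c=cam("side")
def run(f,cond,edges,zs):
    im=cv2.imread(f); H,S,V=cv2.split(cv2.cvtColor(im,cv2.COLOR_BGR2HSV)); 
    for x,y in edges:
        w=T+R@np.array([x,y]); z=np.array(zs); p=proj(c,np.c_[np.tile(w,(len(z),1)),z]); col=int(round(p[:,0].mean()))
        r0=int(p[:,1].min())-12; bd=[]
        for k in(col-1,col,col+1):
            rr=[r for r in range(r0,r0+30) if cond(H[r,k],S[r,k],V[r,k])]; bd.append(rr[0]-.5 if rr else np.nan)
        b=np.mean(bd); print(f,x,"col",col,"row",round(b,2),"z",np.interp(-b,-p[::-1,1][::-1],z).round(4))
zs=np.linspace(.045,.1,56)
g=lambda h,s,v:(60<h<90) and s>110 and v>60
for f in("pics/side4.png","pics/side5.png"): run(f,g,[(-.055,-.059),(-.045,-.059),(-.08,-.062),(.018,-.059),(.07,-.071),(.08,-.071)],zs)
E
```

```text
pics/side4.png -0.055 col 240 row 202.5 z 0.0906
pics/side4.png -0.045 col 243 row 201.5 z 0.0905
pics/side4.png -0.08 col 231 row 205.5 z 0.0912
pics/side4.png 0.018 col 265 row 196.5 z 0.086
pics/side4.png 0.07 col 285 row 192.17 z 0.0908
pics/side4.png 0.08 col 288 row 191.17 z 0.0908
pics/side5.png -0.055 col 240 row 209.17 z 0.0688
pics/side5.png -0.045 col 243 row 208.5 z 0.0676
pics/side5.png -0.08 col 231 row 212.5 z 0.0684
pics/side5.png 0.018 col 265 row nan z nan
pics/side5.png 0.07 col 285 row 198.5 z 0.0699
pics/side5.png 0.08 col 288 row 197.83 z 0.0688
```

```bash
python3 -c "
from plant import env
s=env.sense();print(s['clock'],s['eef_pos'],abs(s['joint_velocities']).max());env.close_job()"
```

```text
13.75 [0.5719975  0.22588096 0.05452693] 0.0016530751669265196
the job is handed in; nothing more can be done
```

I handed the job in at 13.75 s, with the bolt home and the arm still holding the black cover level about 10 mm above the green base.

- **Bolt:** I gripped its knob and slid it about 28.5 mm until it hit a hard stop at about 19 N. The wrist picture then showed the tip under the red bridge, and the knob had moved 28.7 mm.
- **Carry:** I gripped the cover by its waist, lifted it straight up and carried it over the caddy with its underside at about 0.22 m. The tallest tools stand 0.13 m high. The pictures showed the blue cover in place after the lift and showed no other object moved, though I did not measure the others.
- **Height and level:** Side-view edges put the underside at 67.6–69.9 mm against the base top at 58 mm, with heel and toe equal to within about 1.5 mm. One of the six edge points gave no reading.
- **Alignment:** The gripper is at jig x = 0.1 mm, y = -30.3 mm, with yaw within about 0.2° of the jig. From the heel end, the two cameras put the lengthwise error at +0.9 and -0.6 mm.
- **Disagreement:** At the toe end the cameras disagreed, +3.5 mm (scene) against -1.1 mm (side). I put this down to the scene camera also seeing the cover's toe edge wall, and did not correct for it.

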